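# Lay the battery down in the backup unit's drawer and shut the drawer

## Task

The fresh battery was set down upright in the open battery drawer of the backup power unit, and it is too tall to go in like that. Tip it over the step in the drawer, towards the unit, so that it lies flat on the padded deck with its label up, and slide it back until both terminals touch the contact block; then push the drawer in, past its catch, until it sits fully home. Push firmly but do not ram the battery or the drawer, keep the drawer out until the battery is lying down, and leave the meter, the bottle and the pliers where they are.

Things in the scene. Friction and masses are not known exactly. Their poses are not given: they have to be found in the camera images.
- ups: Backup power unit: fixed low light-grey case, 206 wide (y) x 230 deep (x) x 108 high, dark bezel. Origin on the desk under the middle of the case's front face; x points into the case, z up; its front (-x) faces the robot. The battery bay opens in the front face; its ceiling is 97 mm above the desk. The drawer slides along x.
- drawer (a joint): How far the battery drawer has been pushed in along the unit's x: 0 = fully out, 0.195 m = home against its end stop. Stiff runners: 5 to 6 N moves it. The last 15 to 6 mm before home a sprung roller catch resists; about 16 N in all takes it over, a weaker push stalls there at about 0.182. Past the catch it stays home.
- handle (a point): Middle of the drawer's bow handle: a round aluminium bar 10 mm thick and 90 mm long along the unit's y, 56 mm above the desk, 35 mm in front of the drawer front, which is a dark vented plate with its top 66 mm above the desk. When the drawer is home this point is 50 mm in front of the unit's origin (-x).
- step_edge (a point): Middle of the step's upper edge in the drawer, 22 mm above the desk; axes as the unit's. In front of it (-x) is the well the battery stands in: 95 mm to the drawer front, 159 mm wide, floor 8 mm lower. Behind it is the padded deck, level with this point, 102 mm long to the contact block. Side walls end 30 mm, the drawer front 44 mm above the deck. Slippery: friction about 0.3.
- contacts (a point): Middle of the contact block's face at the back of the deck, 32.5 mm above the deck and 102 mm behind the step edge; axes as the unit's, x pointing into the unit. Black block with two brass plates, 50 mm left and right of this point, where the terminals must touch.
- terminals (a point): Point on the battery's centre line level with the faces of its two terminals, 100 mm above its underside; the terminals stand 50 mm either side of it along the battery's y.
- battery: Dark grey battery, upright: 65 thick (x) x 151 wide (y) x 94 tall (z) plus 6 mm terminals, about 0.7 kg. Origin: centre of its underside; x towards the unit, 3 to 22 mm from the step. Green label on its -x face; lying label up, its z points into the unit. 3 to 4 N high on the label side tips it; pushed under 60 mm up, or straight on without rising as it tips, it drives the drawer in instead.
- meter: Yellow multimeter lying on the desk, 140 x 70 x 44 mm; origin at the centre of its underside. Not to be moved.
- bottle: Small clear bottle with black cap, upright, 31 mm across and 82 mm high; origin at the centre of its underside. Not to be moved.
- pliers: Small blue-handled pliers lying flat, 143 mm long (y), 47 mm wide, 10 mm thick; origin at the centre of their underside. Not to be moved.

How it is judged:
By the outcome, as a careful person would: the job done as asked, in the order asked, and still so for the second after the job is handed in, with the robot touching nothing.
It also fails if it takes over 59 s, if anything falls off the work surface, if the arm or the gripper's body presses on something with over 40 N, if the wrist force passes 120 N, or if a joint passes its speed limit or range.

## Robot

A 6-joint arm with a two-finger parallel gripper is mounted at the origin on a cart in front of the work surface, level with it; the furniture and walls round the work are solid. World frame = base frame: x ahead of the robot, y to its left, z up, the work surface at z = 0. Lengths are in m, angles in rad, forces in N, time in s.
With the tool pointing down it reaches from about 0.4 to 0.825 m from the base axis. Payload 7 kg.
Tool frame: the origin (TCP) lies at the very end of the fingers, on their centre line; the grasp point (between the pads) lies 19 mm behind it (robot.grip_point_offset is the distance from the TCP to the grasp point, in m); z points along the fingers, y is the line along which they close (so a half turn about z gives the same grasp; the last joint's range is limited). The gripper opens to 85 mm and grips with 20 to 120 N. Pads are 22 mm wide; open, the fingers measure 114 mm over their backs; the gripper's body (76 mm by 85 mm) begins 54 mm behind the grasp point. The pads swing forward as they close: fully open they stand 13 mm farther back than shut.
Start: joints at [0.288, 0.359, 0.012, 0, -1.224, -0.288], TCP at [0.675, -0, 0.231] pointing down, gripper open.
Joint ranges: [-3.07, 3.07], [-1.43, 2.12], [-1.02, 1.25], [-3.03, 1.67], [-3.05, -0], [-3.03, 3.03]. Speed limits (rad/s): [2.39, 2.39, 3.01, 3.14, 3.14, 3.14].

## Interface

Orientations are given as a unit quaternion [x, y, z, w].
In Python, from cell import robot gives the robot as it stands.
- The arm moves only by the shell command python3 -m pendant 'ROWS' [FORCE]. ROWS is JSON, a list of rows, each a list of 7 numbers: the gripper command: -1 is shut, 1 is fully open, values between are in proportion, then the shift along the tool's x, y, z in m, then the turn, a rotation vector about the tool's x, y, z in degrees. In form: [[jaw, tx, ty, tz, rx, ry, rz], ...]. A call has 1 to 12 rows; each row shifts and turns the commanded pose from where the row before left it, along the tool's axes as they then stand; what a row does not reach is not made up. A row lasts 1/8 s, in which the tool goes at most 62.5 mm and 10.7 degrees, less where a joint would pass 70% of its speed; a pose out of reach is approached as far as the arm can. A call with a gripper value outside its range is refused whole. The fingers move at their own pace and stop on an object; FORCE is the grip in N (left out, the last holds). Time passes only in rows, so rows that do not move let the fingers close. It gives the time, the measured TCP pose, the force, the opening and the grip force at its end, in the units of the state.
- robot.read_state(): the state, without advancing time (a new reading comes with each control period).
- robot.capture(name): name is "scene" or "side" or "wrist"; returns (picture, depth): 480x640x3 uint8, blue, green, red; 480x640 float32, m along the optical axis (not along the pixel's ray), 0 where there is no reading.
- robot.camera_model(name): a dict with "mtx" (3x3 intrinsics, pixels), "k1" (the pictures are not rectified: a ray, as slopes to the right and down, at radius r is drawn at 1 + k1 r^2 times it, then the intrinsics apply), "rvec" (rotation vector, rad) and "tvec" (3), from world to camera coordinates, as OpenCV has them. Camera axes: x right, y down, z forward; pixel columns grow to the right and rows downward; lengths in m; the calibration is good to about 2 mm. A picture is of the moment at which its call begins: read the wrist's pose just before it. camera_model takes no time and is no camera call; for the wrist camera it gives the pose at the moment of the call.
- robot.job_done(): hands the job in; it is judged then, once.
Trained networks look in the newest picture that a camera, given by its name, has taken for a name from the list of things; names that differ only in an ending like _2 or _b are one class to them, and where a whole thing is asked for, a point or a joint stands for the part that bears it (a point fixed in the world has none). Each returns a list of dicts, best first, with "score" (0 to 1); they miss things now and then, are a little off and sometimes report something else, mostly with a low value. They report only what shows in the picture. A call takes as long as a camera call.
- robot.boxes_of(camera, label): "extent" ([left, top, width, height] in pixels, round what is visible of it).
- robot.trace(camera, label): "pixels" (480x640 bool, what is visible of it) and "extent" ([left, top, width, height] in pixels, round what is visible of it).
- robot.landmark_of(camera, label): "uv" ([column, row] in pixels: a listed point, or the origin of a listed thing).
The state is a dict: "t": time; "q": joint angles; "joint_velocities": joint speeds; "effort": joint torques, N m; "ee_pos": TCP position; "tool_rot": TCP orientation; "wrist_force": force on the tool from outside, world axes, zero at the start; "moment": the same for the moment, N m; "grip_width": finger opening in m; "gripper_force": force on a finger pad.
Only numpy, scipy, OpenCV 4.12 (cv2) and the standard library are available. Lean on these libraries where they do the work, as an engineer would, in place of code of your own. Each camera call takes 0.05 s, during which the arm holds its last target. There are 200 camera calls.

## Working session

There is one attempt and no reset: what is moved stays moved. The work goes in short steps, Python scripts to look and compute and a shell command to move; the robot and the scene stay as the last step left them, time stands still between calls to the robot, and variables do not carry over. Pictures are saved under pics/ and viewed, at most 11 in all, crops included, and the job is handed in when it is done.

```bash
mkdir -p pics
cat > h.py <<'E'
import numpy as np, cv2
from cell import robot
def cam(n):
    m=robot.camera_model(n);R,_=cv2.Rodrigues(np.array(m["rvec"],float));return np.array(m["mtx"],float),m["k1"],R,np.array(m["tvec"],float).ravel()
def ray(n,uv):
    K,k1,R,t=cam(n);p=cv2.undistortPoints(np.array([[uv]],float),K,np.array([k1,0,0,0.]))[0,0]
    return -R.T@t,R.T@np.array([p[0],p[1],1])
def at_depth(n,uv,d):
    o,r=ray(n,uv);return o+r*d
def at_z(n,uv,z):
    o,r=ray(n,uv);return o+r*(z-o[2])/r[2]
def tri(obs):
    A=np.zeros((3,3));b=np.zeros(3)
    for n,uv in obs:
        o,r=ray(n,uv);r=r/np.linalg.norm(r);P=np.eye(3)-np.outer(r,r);A+=P;b+=P@o
    return np.linalg.solve(A,b)
E
python3 - <<'E'
from h import *
np.set_printoptions(precision=4,suppress=True)
ims=[]
L=["ups","handle","step_edge","contacts","terminals","battery","meter","bottle","pliers"]
z=dict(ups=0,handle=.056,step_edge=.022,contacts=.0545,terminals=.114,battery=.014,meter=0,bottle=0,pliers=0)
for n in ["scene","side"]:
    im,d=robot.capture(n); cv2.imwrite(f"pics/{n}0.png",im)
    for l in L:
        r=robot.landmark_of(n,l)[:2]
        for k in r: print(n,l,round(k["score"],2),np.round(k["uv"]),at_z(n,k["uv"],z[l]))
s=robot.read_state();print(s["t"],s["ee_pos"],s["tool_rot"],s["wrist_force"])
E
```

```text
scene ups 0.9 [209. 326.] [0.6133 0.3286 0.    ]
scene handle 0.65 [344. 291.] [0.4148 0.2031 0.056 ]
scene step_edge 0.93 [265. 310.] [0.5325 0.2702 0.022 ]
scene contacts 0.79 [205. 303.] [0.6142 0.3259 0.0545]
scene contacts 0.34 [395. 274.] [0.3482 0.1238 0.0545]
scene terminals 0.84 [289. 268.] [0.4969 0.2479 0.114 ]
scene battery 0.96 [288. 309.] [0.5009 0.2455 0.014 ]
scene meter 0.96 [365. 236.] [ 0.4502 -0.0231  0.    ]
scene bottle 0.97 [324. 250.] [0.5143 0.0547 0.    ]
scene bottle 0.67 [366. 234.] [ 0.4518 -0.0336  0.    ]
scene pliers 0.72 [393. 273.] [0.3633 0.0641 0.    ]
side ups 0.88 [218. 307.] [0.6185 0.3285 0.    ]
side handle 0.81 [380. 283.] [0.4086 0.1977 0.056 ]
side step_edge 0.88 [282. 296.] [0.5347 0.2723 0.022 ]
side step_edge 0.65 [370. 242.] [0.493  0.0868 0.022 ]
side contacts 0.84 [212. 283.] [0.6157 0.3323 0.0545]
side terminals 0.9 [314. 253.] [0.4868 0.25   0.114 ]
side battery 0.71 [316. 303.] [0.4893 0.2483 0.014 ]
side meter 0.76 [422. 229.] [ 0.4488 -0.0213  0.    ]
side bottle 0.75 [369. 240.] [0.5118 0.0585 0.    ]
side pliers 0.87 [442. 275.] [0.3649 0.0715 0.    ]
1.0 [ 0.675  -0.      0.2313] [-0.7071  0.7071 -0.      0.    ] [ 0.7316 -0.229  -0.8886]
```

View pics/scene0.png

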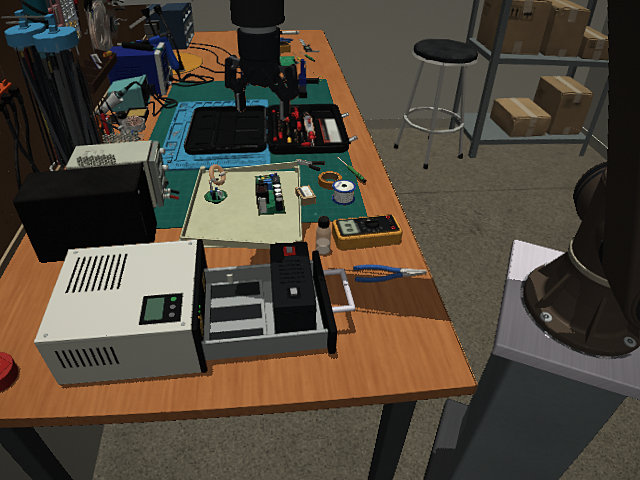

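View pics/side0.png

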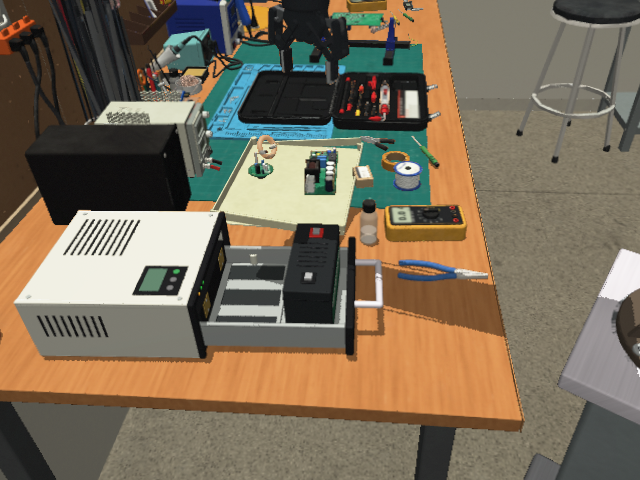

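Both views agree. The drawer is fully out, the unit is yawed about 32°, and the battery stands about 12 mm from the step. I'll turn the jaws along the drawer's width and move behind the battery.

```bash
python3 -m pendant '[[1,0,0,0,0,0,9.6],[1,0,0,0,0,0,9.6],[1,0,0,0,0,0,9.6],[1,0,0,0,0,0,9.6],[1,0,0,0,0,0,9.6],[1,0,0,0,0,0,9.7],[1,0.0143,0.0514,0,0,0,0],[1,0.0143,0.0514,0,0,0,0],[1,0.0143,0.0514,0,0,0,0],[1,0.0143,0.0514,0,0,0,0],[1,0.0143,0.0514,0,0,0,0],[1,0.0142,0.0516,0,0,0,0]]'
cat >> h.py <<'E'
def loc():
    s=robot.read_state();a=np.radians(32.3);u=np.array([np.cos(a),np.sin(a),0]);v=np.array([-u[1],u[0],0])
    p=np.array(s["ee_pos"]);f=np.array(s["wrist_force"]);M=np.array([u,v,[0,0,1]])
    print("t",round(s["t"],2),"suv",np.round(M@p,4),"F",np.round(M@f,2));return M
E
python3 - <<'E'
from h import *
np.set_printoptions(precision=4,suppress=True)
M=loc()
im,d=robot.capture("wrist"); cv2.imwrite("pics/w1.png",im)
for l,z in dict(handle=.056,step_edge=.022,contacts=.0545,terminals=.114,battery=.014,ups=0).items():
    for k in robot.landmark_of("wrist",l)[:1]: print(l,round(k["score"],2),np.round(k["uv"]),M@at_z("wrist",k["uv"],z))
E
```

```text
t: 2.5
ee_pos: [0.4364, 0.216, 0.2316]
tool_rot: [-0.278, 0.961, 0.0, 0.0]
wrist_force: [0.6, 1.5, -0.2]
grip_width: 0.0854
gripper_force: 0.0
t 2.5 suv [ 0.4843 -0.0506  0.2316] F [ 1.34  0.92 -0.24]
handle 0.91 [313. 175.] [ 0.4532 -0.0525  0.056 ]
contacts 0.56 [316. 426.] [ 0.7005 -0.0519  0.0545]
terminals 0.63 [316. 319.] [ 0.5505 -0.0527  0.114 ]
battery 0.83 [318. 271.] [ 0.5509 -0.0525  0.014 ]
ups 0.69 [318. 391.] [ 0.6991 -0.0532  0.    ]
```

View pics/w1.png

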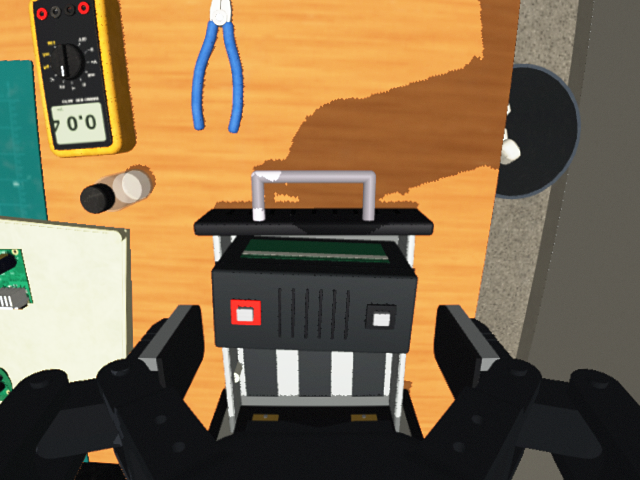

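The wrist view shows the drawer square to the image, the battery label facing the handle (row ~250) and the terminals at (245,313) and (380,320). Next I descend behind the label and make contact gently.

```bash
python3 -m pendant '[[1,0,-0.002,0.05,0,0,0],[1,0,0,0.05,0,0,0],[1,0,0,0.044,0,0,0],[1,-0.01,0,0,0,0,0],[1,0,0,0,0,0,0]]'; python3 -c "
from h import *;loc()"; python3 -m pendant '[[1,-0.007,0,0,0,0,0],[1,-0.006,0,0,0,0,0],[1,0,0,0,0,0,0]]';  python3 - <<'E'
from h import *
loc()
im,d=robot.capture("side"); cv2.imwrite("pics/s2.png",cv2.resize(im[190:380,180:420],None,fx=3,fy=3))
E
```

```text
t: 3.48
ee_pos: [0.4493, 0.2194, 0.0886]
tool_rot: [-0.278, 0.961, 0.0, 0.001]
wrist_force: [-0.1, 0.2, -0.0]
grip_width: 0.0851
gripper_force: 0.0
t 3.48 suv [ 0.497  -0.0546  0.0886] F [-0.03  0.23 -0.05]
t: 3.85
ee_pos: [0.4589, 0.2263, 0.088]
tool_rot: [-0.278, 0.961, 0.0, 0.001]
wrist_force: [0.4, 0.5, -0.1]
grip_width: 0.0854
gripper_force: 0.0
t 3.85 suv [ 0.5088 -0.0539  0.088 ] F [ 0.62  0.17 -0.09]
```

View pics/s2.png

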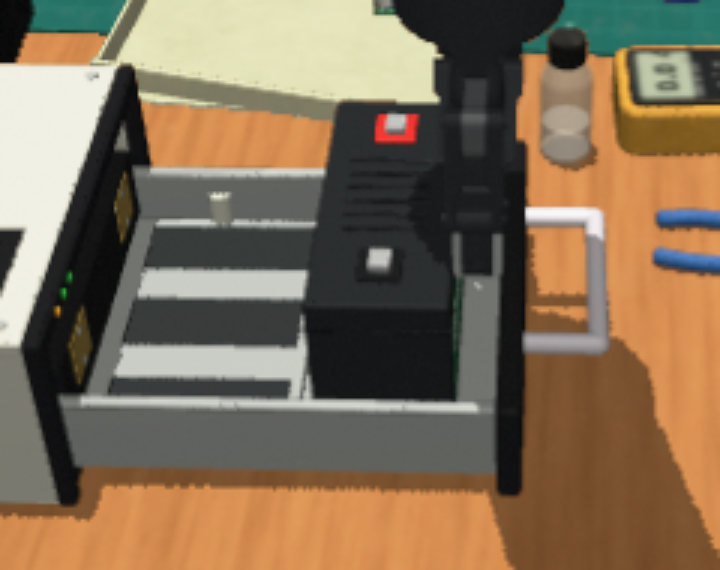

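The tip sits high on the label, about to touch. I'll push the battery to the step slowly.

```bash
python3 -m pendant '[[1,-0.004,0,0.005,0,0,0],[1,-0.004,0,0,0,0,0],[1,-0.004,0,0,0,0,0],[1,-0.003,0,0,0,0,0]]'; python3 -c "
from h import *;loc()"; python3 -m pendant '[[1,-0.003,0,0,0,0,0],[1,-0.003,0,-0.001,0,0,0]]';python3 -c "
from h import *;loc()"
```

```text
t: 4.4
ee_pos: [0.4703, 0.2331, 0.082]
tool_rot: [-0.278, 0.961, -0.0, -0.001]
wrist_force: [-5.9, -3.2, 2.7]
grip_width: 0.0854
gripper_force: 2.9
t 4.4 suv [ 0.5221 -0.0543  0.082 ] F [-6.71  0.46  2.69]
t: 4.65
ee_pos: [0.4753, 0.2363, 0.0831]
tool_rot: [-0.278, 0.961, -0.0, -0.001]
wrist_force: [-4.4, -2.2, 2.4]
grip_width: 0.0853
gripper_force: 2.8
t 4.65 suv [ 0.528  -0.0543  0.0831] F [-4.85  0.52  2.39]
```

Force dropped with an upward reaction, so it has started tipping. I'll check the drawer and battery quickly before following the arc.

```bash
python3 -m pendant '[[1,-0.004,0,-0.003,0,0,0],[1,-0.004,0,-0.003,0,0,0]]';python3 - <<'E'
from h import *
M=loc()
im,d=robot.capture("side"); cv2.imwrite("pics/s3.png",cv2.resize(im[190:380,180:420],None,fx=3,fy=3))
for k in robot.landmark_of("side","handle")[:1]: print(k["uv"],M@at_z("side",k["uv"],.056))
E
```

```text
t: 4.9
ee_pos: [0.4829, 0.2412, 0.0894]
tool_rot: [-0.278, 0.961, -0.0, -0.0]
wrist_force: [-1.0, -1.5, -0.7]
grip_width: 0.0855
gripper_force: 1.0
t 4.9 suv [ 0.537  -0.0542  0.0894] F [-1.6  -0.72 -0.72]
[375.7, 278.8] [ 0.45653593 -0.06101451  0.056     ]
```

View pics/s3.png

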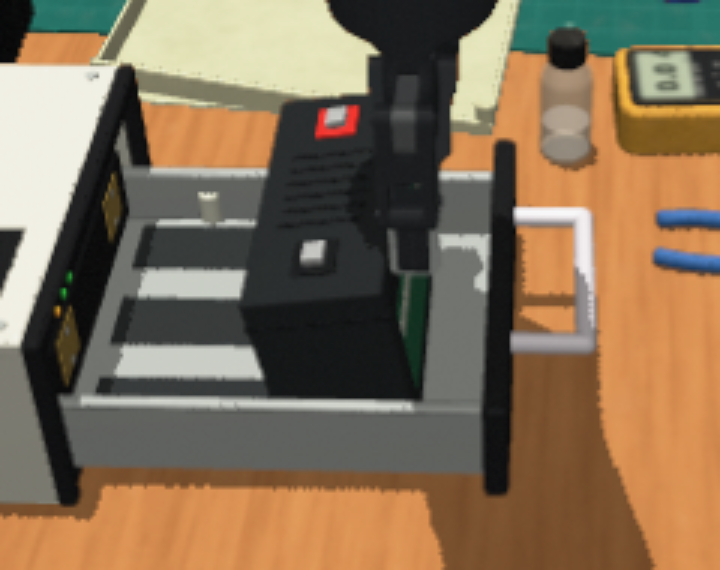

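The battery is tilting cleanly, and the drawer crept in about 6 mm. I'll follow the arc, rising as it tips.

```bash
python3 -m pendant '[[1,-0.005,0,-0.004,0,0,0],[1,-0.006,0,-0.004,0,0,0],[1,-0.006,0,-0.003,0,0,0],[1,-0.006,0,-0.003,0,0,0]]';python3 -c "
from h import *;loc()"; python3 -m pendant '[[1,-0.006,0,-0.002,0,0,0],[1,-0.006,0,-0.002,0,0,0]]';python3 - <<'E'
from h import *
M=loc()
im,d=robot.capture("side"); cv2.imwrite("pics/s4.png",cv2.resize(im[190:380,180:420],None,fx=3,fy=3))
for k in robot.landmark_of("side","handle")[:1]: print(k["uv"],M@at_z("side",k["uv"],.056))
E
```

```text
t: 5.5
ee_pos: [0.5028, 0.254, 0.1037]
tool_rot: [-0.278, 0.961, 0.0, 0.0]
wrist_force: [-1.2, -1.2, -0.7]
grip_width: 0.0854
gripper_force: 0.5
t 5.5 suv [ 0.5607 -0.054   0.1037] F [-1.67 -0.31 -0.71]
t: 5.75
ee_pos: [0.5128, 0.2602, 0.1075]
tool_rot: [-0.278, 0.961, 0.0, 0.0]
wrist_force: [-0.3, 0.1, 0.0]
grip_width: 0.0852
gripper_force: 0.3
t 5.75 suv [ 0.5725 -0.0541  0.1075] F [-0.15  0.26  0.03]
```

View pics/s4.png

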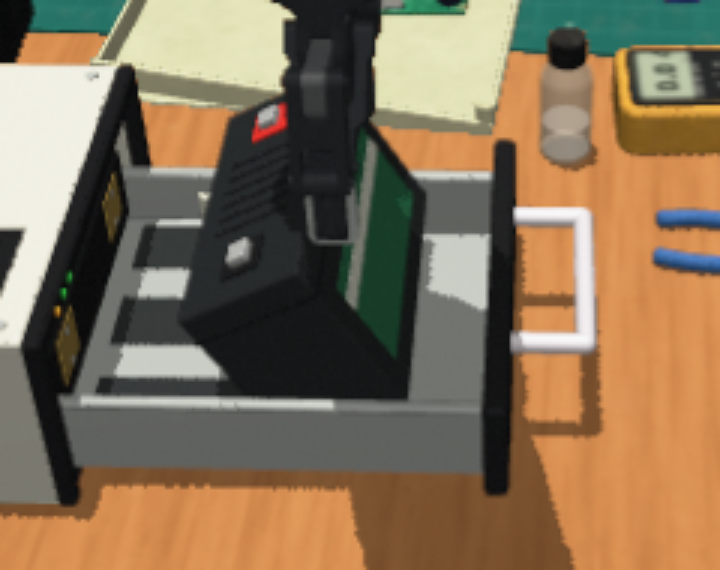

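It's tilted about 38° and near balance, and the drawer hasn't moved further. I'll nudge it on over.

```bash
python3 -m pendant '[[1,-0.006,0,-0.001,0,0,0],[1,-0.006,0,-0.001,0,0,0],[1,-0.006,0,0,0,0,0],[1,-0.006,0,0,0,0,0],[1,0,0,0,0,0,0],[1,0,0,0,0,0,0]]';python3 - <<'E'
from h import *
M=loc()
im,d=robot.capture("side"); cv2.imwrite("pics/s5.png",cv2.resize(im[190:380,180:420],None,fx=3,fy=3))
for k in robot.landmark_of("side","handle")[:1]: print(k["uv"],M@at_z("side",k["uv"],.056))
E
```

```text
t: 6.6
ee_pos: [0.5324, 0.2725, 0.1092]
tool_rot: [-0.278, 0.961, -0.0, -0.0]
wrist_force: [-0.6, 0.2, 0.2]
grip_width: 0.0851
gripper_force: 0.0
t 6.6 suv [ 0.5956 -0.0541  0.1092] F [-0.45  0.5   0.15]
[376.8, 280.2] [ 0.4549747  -0.05801373  0.056     ]
```

View pics/s5.png

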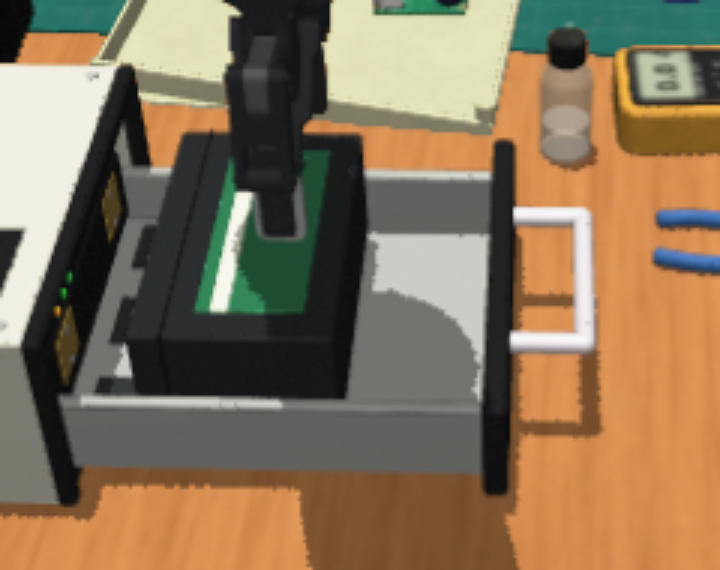

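It's flat on the deck with the label up (label at ~(265,230) in the crop). Now I'll drop the fingers into the well behind it.

```bash
python3 -m pendant '[[1,0,0,-0.02,0,0,0],[1,0.024,0.001,0,0,0,0],[1,0.024,0.001,0,0,0,0],[1,0,0,0.03,0,0,0],[1,0,0,0.03,0,0,0],[1,0,0,0.03,0,0,0],[1,0,0,0,0,0,0]]';python3 -c "
from h import *;loc()"; python3 -m pendant '[[1,-0.007,0,0,0,0,0],[1,-0.007,0,0,0,0,0],[1,-0.007,0,0,0,0,0],[1,-0.005,0,0,0,0,0],[1,0,0,0,0,0,0]]';python3 - <<'E'
from h import *
M=loc()
E
```

```text
t: 7.58
ee_pos: [0.4896, 0.2475, 0.0376]
tool_rot: [-0.278, 0.961, -0.001, -0.002]
wrist_force: [-1.5, 0.4, 0.7]
grip_width: 0.0853
gripper_force: 0.0
t 7.58 suv [ 0.5461 -0.0525  0.0376] F [-1.05  1.08  0.74]
t: 8.2
ee_pos: [0.5136, 0.2631, 0.0395]
tool_rot: [-0.278, 0.961, 0.0, 0.001]
wrist_force: [1.0, -0.3, -0.2]
grip_width: 0.0854
gripper_force: 0.0
t 8.2 suv [ 0.5747 -0.052   0.0395] F [ 0.66 -0.76 -0.16]
```

```bash
L='python3 -c "from h import *;loc()"'
python3 -m pendant '[[1,-0.005,0,0,0,0,0],[1,-0.004,0,0,0,0,0],[1,0,0,0,0,0,0]]' >/dev/null; eval $L
python3 -m pendant '[[1,-0.004,0,0,0,0,0],[1,-0.003,0,0,0,0,0]]'>/dev/null; eval $L
python3 -m pendant '[[1,-0.002,0,0,0,0,0],[1,-0.002,0,0,0,0,0]]'>/dev/null; eval $L
python3 - <<'E'
from h import *
M=loc()
im,d=robot.capture("side"); cv2.imwrite("pics/s6.png",cv2.resize(im[190:380,180:420],None,fx=3,fy=3))
for k in robot.landmark_of("side","handle")[:1]: print(k["uv"],M@at_z("side",k["uv"],.056))
E
```

```text
t 8.57 suv [ 0.5835 -0.052   0.0393] F [ 0.22  0.24 -0.29]
t 8.82 suv [ 0.5898 -0.0521  0.0392] F [-2.18  0.21  0.71]
t 9.07 suv [ 0.5931 -0.0522  0.0391] F [-5.42 -0.14  2.75]
t 9.07 suv [ 0.5931 -0.0522  0.0391] F [-5.42 -0.14  2.75]
[423.5, 230.9] [ 0.37689293 -0.17835745  0.056     ]
```

View pics/s6.png

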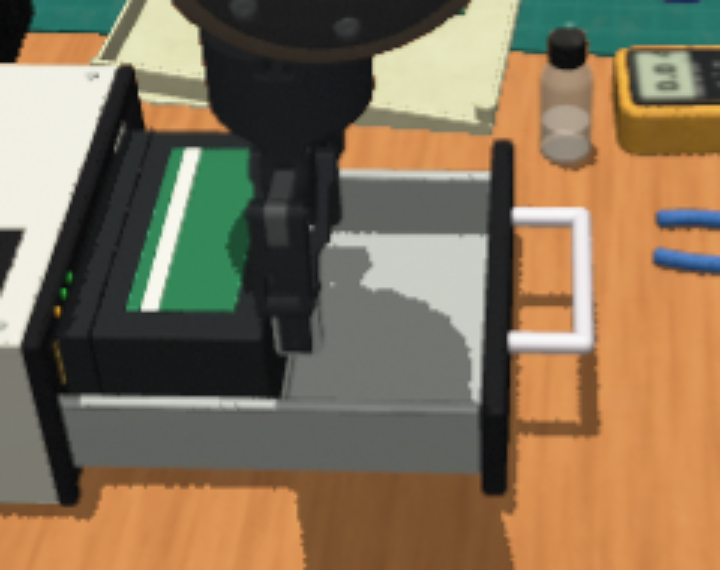

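The bottom has just cleared the step edge (crop ~(285,370)) and the force has risen to the drawer's level, so the terminals appear seated. I'll push a little more to confirm, then back off and rise clear.

```bash
L='python3 -c "from h import *;loc()"'
python3 -m pendant '[[1,-0.002,0,0,0,0,0],[1,-0.002,0,0,0,0,0]]' >/dev/null; eval $L
python3 -m pendant '[[1,-0.002,0,0,0,0,0],[1,-0.002,0,0,0,0,0]]'>/dev/null; eval $L
python3 -m pendant '[[1,0.006,0,0,0,0,0],[1,0.02,0,0,0,0,0],[1,0,0,-0.04,0,0,0],[1,0,0,-0.05,0,0,0],[0,0.05,0,0,0,0,0],[-1,0.05,0,0,0,0,0],[-1,0.03,0,0,0,0,0],[-1,0,0,0,0,0,0]]'>/dev/null; eval $L
python3 - <<'E'
from h import *
M=loc()
im,d=robot.capture("side"); cv2.imwrite("pics/s7.png",cv2.resize(im[190:380,180:420],None,fx=3,fy=3))
robot.capture("wrist")
for c in ["side","wrist"]:
  for l,z in dict(handle=.056,step_edge=.022,contacts=.0545,terminals=.0545).items():
    for k in robot.landmark_of(c,l)[:1]: print(c,l,round(k["score"],2),np.round(M@at_z(c,k["uv"],z),4))
E
```

```text
t 9.43 suv [ 0.5969 -0.0522  0.0391] F [-6.58  1.09  1.16]
t 9.68 suv [ 0.6009 -0.0522  0.0391] F [-4.9   0.89  2.23]
t 10.68 suv [ 0.4447 -0.0521  0.1301] F [-0.03 -0.34  0.14]
t 10.68 suv [ 0.4447 -0.0521  0.1301] F [-0.03 -0.34  0.14]
side handle 0.62 [ 0.4656 -0.0539  0.056 ]
side step_edge 0.67 [ 0.6142 -0.0567  0.022 ]
side terminals 0.72 [ 0.7106 -0.0515  0.0545]
wrist handle 0.59 [ 0.4682 -0.055   0.056 ]
wrist step_edge 0.66 [ 0.6073 -0.0527  0.022 ]
```

View pics/s7.png

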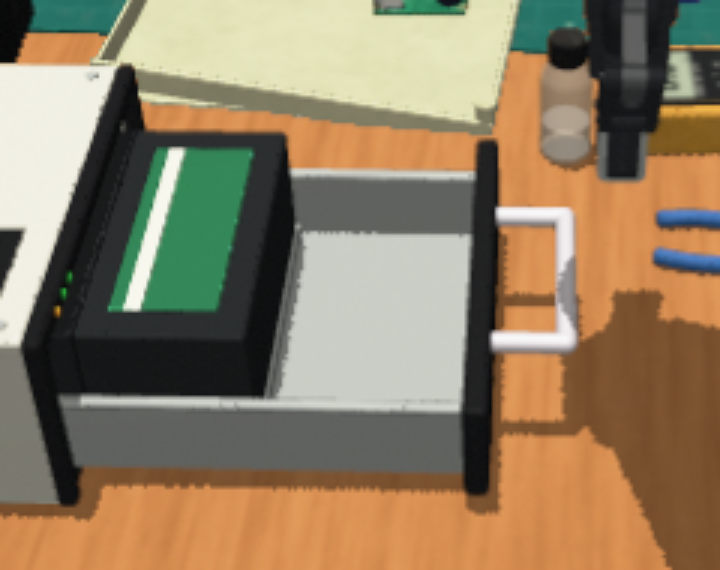

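The drawer moved along with the battery, so the terminals are on the contacts. Now I push on the handle with the fingers shut.

```bash
L='python3 -c "from h import *;loc()"'
python3 -m pendant '[[-1,0.013,0,0,0,0,0],[-1,0,0,0.045,0,0,0],[-1,0,0,0.043,0,0,0],[-1,0,0,0,0,0,0]]' >/dev/null; eval $L
python3 -m pendant '[[-1,-0.006,0,0,0,0,0],[-1,-0.006,0,0,0,0,0],[-1,-0.005,0,0,0,0,0],[-1,-0.005,0,0,0,0,0]]'>/dev/null; eval $L
python3 -m pendant '[[-1,-0.005,0,0,0,0,0],[-1,-0.006,0,0,0,0,0],[-1,-0.007,0,0,0,0,0],[-1,-0.007,0,0,0,0,0]]'>/dev/null; eval $L
```

```text
t 11.68 suv [ 0.4298 -0.0529  0.0394] F [-0.77 -0.47  0.8 ]
t 12.18 suv [ 0.4539 -0.0524  0.0415] F [-5.49  1.18  3.43]
t 12.68 suv [ 0.478  -0.0526  0.041 ] F [-5.75  0.9   2.53]
```

```bash
L='python3 -c "from h import *;loc()"'
python3 -m pendant '[[-1,-0.008,0,0,0,0,0],[-1,-0.008,0,0,0,0,0],[-1,-0.008,0,0,0,0,0],[-1,-0.008,0,0,0,0,0],[-1,-0.008,0,0,0,0,0],[-1,-0.008,0,0,0,0,0],[-1,-0.008,0,0,0,0,0],[-1,-0.008,0,0,0,0,0],[-1,-0.008,0,0,0,0,0],[-1,-0.008,0,0,0,0,0],[-1,-0.008,0,0,0,0,0],[-1,-0.006,0,0,0,0,0]]' >/dev/null; eval $L
python3 -m pendant '[[-1,-0.006,0,0,0,0,0],[-1,-0.006,0,0,0,0,0],[-1,-0.006,0,0,0,0,0],[-1,-0.006,0,0,0,0,0],[-1,-0.004,0,0,0,0,0],[-1,0,0,0,0,0,0]]'>/dev/null; eval $L
python3 - <<'E'
from h import *
M=loc()
im,d=robot.capture("side"); cv2.imwrite("pics/s8.png",cv2.resize(im[190:380,180:420],None,fx=3,fy=3))
E
```

```text
t 14.18 suv [ 0.5722 -0.0526  0.0409] F [-5.49 -0.05  2.81]
t 14.93 suv [ 0.601  -0.0525  0.0409] F [-4.33 -2.3  -0.3 ]
t 14.93 suv [ 0.601  -0.0525  0.0409] F [-4.33 -2.3  -0.3 ]
```

View pics/s8.png

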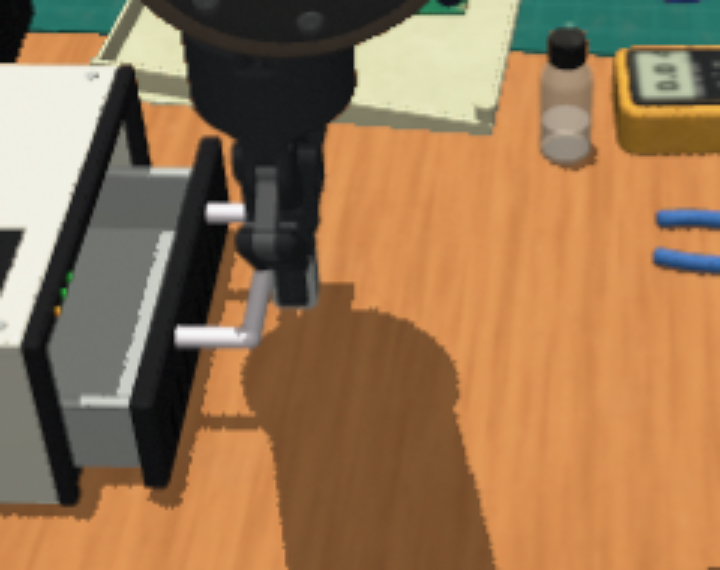

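Battery and drawer are going in smoothly, with about 30 mm left. I'll go slowly through the catch now.

```bash
L='python3 -c "from h import *;loc()"'
python3 -m pendant '[[-1,-0.004,0,0,0,0,0],[-1,-0.004,0,0,0,0,0],[-1,-0.004,0,0,0,0,0]]' >/dev/null; eval $L
python3 -m pendant '[[-1,-0.003,0,0,0,0,0],[-1,-0.003,0,0,0,0,0]]'>/dev/null; eval $L
python3 -m pendant '[[-1,-0.003,0,0,0,0,0],[-1,-0.002,0,0,0,0,0]]'>/dev/null; eval $L
python3 -m pendant '[[-1,-0.002,0,0,0,0,0],[-1,-0.002,0,0,0,0,0]]'>/dev/null; eval $L
```

```text
t 15.35 suv [ 0.6125 -0.0525  0.0409] F [-5.66 -0.88  1.45]
t 15.6 suv [ 0.6175 -0.0525  0.0408] F [-13.62   1.     6.16]
t 15.85 suv [ 0.6201 -0.0527  0.0403] F [-13.32  -0.23   6.12]
t 16.1 suv [ 0.6256 -0.0526  0.0404] F [-9.44 -1.65  1.09]
```

```bash
L='python3 -c "from h import *;loc()"'
python3 -m pendant '[[-1,-0.002,0,0,0,0,0],[-1,-0.002,0,0,0,0,0]]' >/dev/null; eval $L
python3 -m pendant '[[-1,-0.002,0,0,0,0,0],[-1,0,0,0,0,0,0]]'>/dev/null; eval $L
```

```text
t 16.35 suv [ 0.631  -0.0525  0.0405] F [-10.38  -1.22   0.25]
t 16.6 suv [ 0.631  -0.0526  0.0403] F [-12.11  -0.58   4.65]
```

```bash
L='python3 -c "from h import *;loc()"'
python3 -m pendant '[[-1,-0.002,0,0,0,0,0],[-1,0,0,0,0,0,0]]' >/dev/null; eval $L
python3 -m pendant '[[-1,-0.002,0,0,0,0,0],[-1,0,0,0,0,0,0]]' >/dev/null; eval $L
python3 -m pendant '[[-1,0.008,0,0,0,0,0],[-1,0.03,0,0,0,0,0],[-1,0.03,0,-0.03,0,0,0],[-1,0.02,0,-0.05,0,0,0],[-1,0,0,-0.05,0,0,0],[-1,0,0,-0.02,0,0,0],[-1,0,0,0,0,0,0]]'>/dev/null; eval $L
python3 - <<'E'
from h import *
M=loc()
im,d=robot.capture("side"); cv2.imwrite("pics/s9.png",im[130:400,150:500]); a=im
w,d=robot.capture("wrist"); w=cv2.resize(w,(360,270)); cv2.imwrite("pics/s9.png",np.hstack([a[130:400,150:500],w]))
for c in ["side","wrist"]:
  for l,z in dict(handle=.056,ups=0,terminals=.0545).items():
    for k in robot.landmark_of(c,l)[:1]: print(c,l,round(k["score"],2),np.round(M@at_z(c,k["uv"],z),4))
E
```

```text
t 16.85 suv [ 0.6311 -0.0527  0.04  ] F [-17.04   1.11   7.57]
t 17.1 suv [ 0.6311 -0.0529  0.0396] F [-22.64   2.15  11.23]
t 17.98 suv [ 0.553  -0.0516  0.1941] F [-0.28  0.63  0.3 ]
t 17.98 suv [ 0.553  -0.0516  0.1941] F [-0.28  0.63  0.3 ]
side handle 0.88 [ 0.6466 -0.0545  0.056 ]
side ups 0.81 [ 0.6958 -0.0504  0.    ]
```

View pics/s9.png

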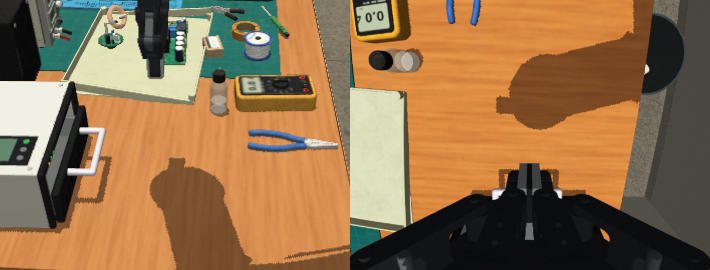

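The drawer is home: handle 49 mm in front of the origin, position unchanged under 22 N. I'll check through the slot that the battery stayed against the contacts by tilting the wrist camera.

```bash
python3 -m pendant '[[-1,0,0,-0.02,0,-10,0],[-1,0,0,0,0,-10,0],[-1,0,0,0,0,-10,0],[-1,0,0,0,0,-10,0],[-1,0,0,0,0,-10,0],[-1,0,0,0,0,-10,0],[-1,0,0,0,0,0,0]]'
python3 - <<'E'
from h import *
np.set_printoptions(precision=3,suppress=True)
M=loc()
K,k1,R,t=cam("wrist");print("cam",M@(-R.T@t),"fwd",M@R[2])
im,d=robot.capture("wrist"); 
# depth profile in unit coords for pixels on centre lines
for l in (-.11,-.05,0):
  for z in np.arange(.04,.1,.006):
    X=M.T@np.array([.79,l,z]);p=cv2.projectPoints(X.reshape(1,3),cv2.Rodrigues(R)[0],t,K,np.array([k1,0,0,0.]))[0].ravel()
    if 0<=p[0]<640 and 0<=p[1]<480:
      c,r=int(p[0]),int(p[1]);print(l,round(z,3),c,r,d[r,c],M@at_depth("wrist",(c,r),d[r,c]))
cv2.imwrite("pics/w10.png",im)
E
```

```text
t: 19.25
ee_pos: [0.5159, 0.1964, 0.305]
tool_rot: [-0.261, 0.875, 0.141, 0.383]
wrist_force: [0.2, 1.1, 0.6]
grip_width: 0.0002
gripper_force: 0.0
t 19.25 suv [ 0.541 -0.11   0.305] F [0.75 0.79 0.65]
cam [ 0.389 -0.117  0.346] fwd [ 0.9    0.055 -0.433]
-0.11 0.04 300 158 0.3846661 [ 0.702 -0.11   0.106]
-0.11 0.046 300 162 0.39112875 [ 0.709 -0.11   0.106]
-0.11 0.052 300 166 0.3967516 [ 0.715 -0.11   0.106]
-0.11 0.058 300 170 0.40210292 [ 0.721 -0.11   0.107]
-0.11 0.064 300 174 0.4107082 [ 0.73  -0.11   0.105]
-0.11 0.07 301 178 0.4174192 [ 0.738 -0.109  0.105]
-0.11 0.076 301 182 0.42403033 [ 0.745 -0.109  0.105]
-0.11 0.082 301 186 0.42951843 [ 0.752 -0.109  0.106]
-0.11 0.088 301 190 0.4377035 [ 0.76  -0.109  0.106]
-0.11 0.094 301 195 0.4456853 [ 0.77  -0.109  0.106]
-0.05 0.04 348 157 0.38676745 [ 0.701 -0.063  0.106]
-0.05 0.046 348 161 0.39217153 [ 0.707 -0.062  0.107]
-0.05 0.052 348 165 0.39918047 [ 0.715 -0.061  0.106]
-0.05 0.058 349 169 0.4071259 [ 0.723 -0.059  0.105]
-0.05 0.064 349 173 0.4114516 [ 0.728 -0.059  0.106]
-0.05 0.07 350 177 0.4187965 [ 0.736 -0.057  0.106]
-0.05 0.076 350 181 0.42516074 [ 0.743 -0.056  0.106]
-0.05 0.082 350 185 0.43256512 [ 0.751 -0.055  0.106]
-0.05 0.088 351 190 0.4412297 [ 0.761 -0.053  0.106]
-0.05 0.094 351 194 0.44998115 [ 0.77  -0.052  0.105]
0 0.04 387 157 0.38965952 [ 0.702 -0.024  0.106]
0 0.046 387 161 0.39592004 [ 0.709 -0.023  0.106]
0 0.052 388 165 0.40129662 [ 0.715 -0.021  0.106]
0 0.058 389 169 0.40529633 [ 0.72  -0.019  0.108]
0 0.064 389 173 0.41217133 [ 0.727 -0.017  0.108]
0 0.07 390 177 0.41894266 [ 0.735 -0.015  0.107]
0 0.076 390 181 0.42605406 [ 0.742 -0.013  0.107]
0 0.082 391 185 0.43190747 [ 0.749 -0.011  0.108]
0 0.088 392 189 0.43864134 [ 0.756 -0.008  0.108]
0 0.094 392 193 0.44773772 [ 0.766 -0.006  0.108]
```

```bash
python3 -m pendant '[[-1,0.03,0,0.026,0,0,0],[-1,0.03,0,0.026,0,0,0],[-1,0.03,0,0.026,0,0,0],[-1,0.03,0,0.026,0,0,0],[-1,0,0,0,0,0,0]]'
python3 - <<'E'
from h import *
np.set_printoptions(precision=3,suppress=True)
M=loc()
K,k1,R,t=cam("wrist");print("cam",M@(-R.T@t),"fwd",M@R[2])
im,d=robot.capture("wrist"); 
for l in (-.11,-.05,0):
  for z in np.arange(.028,.1,.006):
    X=M.T@np.array([.79,l,z]);p=cv2.projectPoints(X.reshape(1,3),cv2.Rodrigues(R)[0],t,K,np.array([k1,0,0,0.]))[0].ravel()
    if 0<=p[0]<640 and 0<=p[1]<480:
      c,r=int(p[0]),int(p[1]);print(l,round(z,3),c,r,M@at_depth("wrist",(c,r),d[r,c]))
cv2.imwrite("pics/w11.png",im)
E
```

```text
t: 19.92
ee_pos: [0.4765, 0.1657, 0.1936]
tool_rot: [-0.28, 0.886, 0.15, 0.338]
wrist_force: [0.7, 0.5, 1.1]
grip_width: -0.0001
gripper_force: 0.0
t 19.93 suv [ 0.491 -0.115  0.194] F [0.84 0.08 1.12]
cam [ 0.344 -0.13   0.248] fwd [ 0.855  0.107 -0.507]
-0.11 0.028 292 271 [ 0.792 -0.111  0.029]
-0.11 0.034 293 275 [ 0.793 -0.11   0.034]
-0.11 0.04 293 280 [ 0.792 -0.11   0.041]
-0.11 0.046 293 284 [ 0.792 -0.111  0.046]
-0.11 0.052 293 288 [ 0.792 -0.111  0.052]
-0.11 0.058 294 293 [ 0.696 -0.114  0.099]
-0.11 0.064 294 298 [ 0.696 -0.115  0.105]
-0.11 0.07 294 302 [ 0.698 -0.115  0.108]
-0.11 0.076 294 307 [ 0.482 -0.124  0.196]
-0.11 0.082 294 312 [ 0.479 -0.124  0.199]
-0.11 0.088 295 317 [ 0.476 -0.124  0.202]
-0.11 0.094 295 321 [ 0.474 -0.124  0.204]
-0.11 0.1 295 326 [ 0.473 -0.124  0.206]
-0.05 0.028 340 269 [ 0.792 -0.05   0.028]
-0.05 0.034 340 273 [ 0.794 -0.05   0.033]
-0.05 0.04 341 278 [ 0.791 -0.05   0.041]
-0.05 0.046 341 282 [ 0.791 -0.051  0.047]
-0.05 0.052 342 287 [ 0.793 -0.05   0.052]
-0.05 0.058 342 291 [ 0.695 -0.068  0.099]
-0.05 0.064 343 296 [ 0.696 -0.067  0.104]
-0.05 0.07 343 300 [ 0.697 -0.068  0.108]
-0.05 0.076 344 305 [ 0.481 -0.106  0.196]
-0.05 0.082 345 310 [ 0.478 -0.106  0.199]
-0.05 0.088 345 314 [ 0.476 -0.107  0.202]
-0.05 0.094 346 319 [ 0.474 -0.107  0.204]
-0.05 0.1 346 324 [ 0.471 -0.108  0.207]
0 0.028 378 268 [ 0.792 -0.001  0.029]
0 0.034 379 272 [ 0.793 -0.     0.034]
0 0.04 380 276 [0.793 0.    0.04 ]
0 0.046 381 281 [0.793 0.001 0.046]
0 0.052 381 285 [ 0.792 -0.001  0.052]
0 0.058 382 289 [ 0.695 -0.028  0.099]
0 0.064 383 294 [ 0.696 -0.028  0.104]
0 0.07 384 298 [ 0.697 -0.027  0.108]
0 0.076 384 303 [ 0.709 -0.025  0.109]
0 0.082 385 308 [ 0.721 -0.021  0.109]
0 0.088 386 312 [ 0.733 -0.017  0.109]
0 0.094 387 317 [ 0.748 -0.013  0.11 ]
0 0.1 387 322 [ 0.763 -0.009  0.11 ]
```

The battery's bottom face sits square at 0.792 across its width. That is 146 mm behind the handle, the same as when seated, so it didn't slip. Handing in.

```bash
python3 -c "
from cell import robot
print(robot.job_done())"
```

```text
the job is handed in; nothing more can be done
None
```

The job is handed in: the battery lies flat with its label up and its terminals against the contacts, and the drawer is fully home past its catch. The meter, bottle and pliers were left alone; the drawer crept in about 6 mm while the battery was still tipping.

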